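# Show the helper where the gasket goes

### The job

Show your kitchen helper that the black gasket ring belongs in the green tilt-out bin on the rail: with your fingertips in the bin's mouth, gently push the bin out all the way to its stop, without pinching it, and leave it open. Then point down at the black gasket ring from a few centimetres above and stay there for two seconds without touching it. Finish by pointing down at the bin's open mouth from a few centimetres above the middle of it, touching nothing, and stay there, with the bin still open and everything else on the counter left where it was.

Things in the scene. Friction and masses are not known exactly. Their poses are not given: they have to be found in the camera images.
- bin (a joint): tilt of the green plastic bin on its hinge: 0 = shut (upright), 0.42 rad = its stop, fully tilted out. It starts between 0 and 0.08. The bin's top swings towards the robot (the hanger's -x side). Stiff hinge: it stays where it is left; about 1.5 to 3 N at the rim moves it.
- bin_mouth (a point): centre of the bin's open mouth, in the plane of its rim; moves and tilts with the bin. x from the front wall to the back wall (away), y along the rim, z out of the mouth (straight up when shut). Inner face of the front wall is at x = -36 mm, of the back wall at x = +36 mm, side walls at y = +-94 mm. When shut it is 240 mm above the counter
- bin_hinge (a point): middle of the bin's hinge line, along the bin's lower front edge, 70 mm above the counter; it does not move with the bin; axes of the hanger (x level, away from the robot, z up). Seen from here the mouth centre at tilt 0 is at x = 42.5 mm, z = 170 mm
- bin_rim (a point): middle of the top outer edge of the bin's front wall; tilts with the bin, axes as bin_mouth. The bin is an empty open-topped box, outside 85 mm deep (x) by 200 mm wide (y) by 170 mm tall, green outside, white inside, walls 6 mm. Pushing the inner face of its front wall towards the robot tilts it out
- hanger: grey fixed back plate clipped on the steel rail and carrying the bin, 190 mm wide, top 218 mm above the counter (lower than the bin's rim); origin on the counter straight below the hinge line, x away from the robot
- rail: fixed steel rail bar 700 mm long along its y, 200 mm above the counter, on two posts, behind the bin; origin on the counter under its middle; about 95 mm behind the hinge line
- gasket: flat black rubber gasket ring lying on the counter: outer diameter 110 mm, inner 84 mm, 8 mm thick; origin at the centre of its underside (in the middle of the hole, at counter height), z up
- orange_ring: flat orange ring lying on the counter: outer diameter 110 mm, inner 84 mm, 8 mm thick; origin at the centre of its underside (in the middle of the hole, at counter height), z up; same size as the gasket, not the one asked for
- mug: blue ceramic mug, 80 mm across, 85 mm tall, handle at its +y; origin at the centre of its underside
- jar: amber glass spice jar with steel cap, 60 mm across, 80 mm tall; origin at the centre of its underside
- tiffin: steel tiffin carrier of two stacked tins with clamp bars and a carrying handle on top, 135 mm across, 160 mm tall; origin at the centre of its underside
- oil: green oil bottle with yellow cap, 66 mm across, 170 mm tall; origin at the centre of its underside
- spoon: wooden spoon 280 mm long lying on the counter roughly along the rail, below and in front of the bin, under 25 mm high; origin under its middle
Mind the look-alikes: they are no part of the job. There is more than one size of the gasket; the one meant has the size given above.

How it is judged:
On the way, in this order (a step that is already met when the one before it is completed fails the run):
1. the bin is tilted out to its stop (within 0.06 rad) (value of joint bin above 0.36 rad), for 0.2 s.
2. the tool points down over the black gasket ring, within its outline (TCP within 65 mm of its centre, TCP 30 to 110 mm above the counter), for two seconds (horizontal distance between the grasp point and gasket below 0.065 m and height (world z) of the grasp point between 0.03 and 0.11 m and angle between the grasp point's own z axis and vertical above 2.1 rad), for 1.8 s.
3. the tool points down at the bin's open mouth (horizontal distance between the grasp point and bin_mouth below 0.05 m and distance between the grasp point and bin_mouth below 0.115 m and z of the grasp point in the frame of bin_mouth above 0.02 m and angle between the grasp point's own z axis and vertical above 2.1 rad), for 0.3 s.
At the end, for the whole second after the job is handed in: The bin rests tilted out past 0.36 rad; the tool points down (within 55 degrees), TCP within 50 mm sideways and 115 mm in all of the mouth's centre and over 20 mm outside its plane; the gasket is within 10 mm and all else within 20 mm of its start (all of step 3 and value of joint bin above 0.36 rad and velocity of joint bin between -0.05 and 0.05 rad/s and distance of gasket from where it was at the start of the episode below 0.01 m and distance of each of orange_ring, mug, jar, tiffin, oil, spoon from where it was at the start of the episode below 0.02 m); the robot touches nothing.
It fails at once if the gasket ring is touched, or moved over 10 mm (contact force between any of the fingers, the arm and gasket above 0.3 N or distance of gasket from where it was at the start of the episode above 0.01 m).
It fails at once if a wall of the bin is pinched: fingers press on both its faces ((contact force between the fingers and bin_c0 above 1 N and contact force between the fingers and bin_c1 above 1 N) or (contact force between the fingers and bin_c2 above 1 N and contact force between the fingers and bin_c3 above 1 N) or (contact force between the fingers and bin_c4 above 1 N and contact force between the fingers and bin_c5 above 1 N) or (contact force between the fingers and bin_c6 above 1 N and contact force between the fingers and bin_c7 above 1 N)).
It fails at once if the bin is pushed roughly (over 30 N) (contact force between the fingers and bin_c0 above 30 N or contact force between the fingers and bin_c1 above 30 N or contact force between the fingers and bin_c2 above 30 N or contact force between the fingers and bin_c3 above 30 N or contact force between the fingers and bin_c4 above 30 N or contact force between the fingers and bin_c5 above 30 N or contact force between the fingers and bin_c6 above 30 N or contact force between the fingers and bin_c7 above 30 N).
It fails at once if something else on the counter is moved, lifted or knocked (over 20 mm) (distance of any of orange_ring, mug, jar, tiffin, oil, spoon from where it was at the start of the episode above 0.02 m).
It fails at once if something standing on the counter is tipped (angle between any of mug, jar, tiffin, oil's own z axis and vertical above 0.3 rad).
It also fails if it takes over 64 s, if anything falls off the work surface, if the arm or the gripper's body presses on something with over 40 N, if the wrist force passes 120 N, or if a joint passes its speed limit or range.

### The arm

A 6-joint arm with a two-finger parallel gripper is mounted at the origin on the work surface. World frame = base frame: x ahead of the robot, y to its left, z up, the work surface at z = 0. Lengths are in m, angles in rad, forces in N, time in s.
With the tool pointing down it reaches from about 0.35 to 0.975 m from the base axis. Payload 4.9 kg.
Tool frame: the origin (TCP) lies between the finger pads, 19 mm behind the fingertips; this is the grasp point; z points along the fingers, y is the line along which they close (so a half turn about z gives the same grasp; the last joint's range is limited). The gripper opens to 85 mm and grips with 20 to 120 N. Pads are 22 mm wide; open, the fingers measure 114 mm over their backs; the gripper's body (76 mm by 85 mm) begins 54 mm behind the grasp point. The pads swing forward as they close: fully open they stand 13 mm farther back than shut.
Start: joints at [1.218, 0.053, 1.613, -0, 1.476, -0.119], TCP at [0.145, 0.608, 0.25] pointing down, gripper open.
Joint ranges: [-3.01, 3.01], [-1.01, 2.22], [0.06, 2.58], [-1.02, 4.17], [0.09, 2.62], [-3.14, 3.14]. Speed limits (rad/s): [2.57, 2.57, 3.14, 3.14, 3.14, 3.14].

### API

Orientations are given as a unit quaternion [w, x, y, z].
In Python, from plant import state, grab_frame, get_calibration, job gives the robot as it stands. The module is installed in compiled form; this text tells all that it offers.
- The arm moves only by the tool move_arm, never from a script. Its argument "targets" is a list that holds one entry, the list of rows, each a list of 5 numbers: the opening in per cent of the stroke, from 0 (shut) to 100 (fully open), then the shift along the tool's x, y, z as a fraction of full scale, then the turn about the tool's z as a fraction of full scale. A call has 1 to 5 rows; each row shifts and turns the commanded pose from where the row before left it, along the tool's axes as they then stand; what a row does not reach is not made up. Full scale, the value 1, is 0.6 m for a shift and 6 degrees for a turn. A row lasts 1/12 s, in which the tool goes at most 41.7 mm and 7.16 degrees, less where a joint would pass 70% of its speed; a pose out of reach is approached as far as the arm can. A call with a number of a shift or a turn outside -1 to 1 is refused whole. A call with a gripper value outside its range is refused whole. The fingers move at their own pace and stop on an object; the grip force is fixed at half the most. Time passes only in rows, so rows that do not move let the fingers close. It gives the time, the measured TCP pose, the force, the opening and the grip force at its end, in the units of the state.
- state(): the state, without advancing time (a new reading comes with each control period).
- grab_frame(name): name is "side" or "top" or "wrist"; returns the picture (400x640x3 uint8, red, green, blue); there is no depth.
- get_calibration(name): a dict with "vertical_fov" (degrees; the focal length in pixels is half the picture's height over the tangent of half this angle, whatever the lens; pixels are square), "cx", "cy" (the principal point, pixels), "dist_coeffs" ([k1, k2, p1, p2, k3] as OpenCV has them; the pictures are not rectified), "R" (3x3) and "t" (3): a world point X has camera coordinates R X + t. Camera axes: x right, y down, z forward; pixel columns grow to the right and rows downward; lengths in m; the calibration is good to about 2 mm. A picture is of the moment at which its call begins: read the wrist's pose just before it. get_calibration takes no time and is no camera call; for the wrist camera it gives the pose at the moment of the call.
- job.job_done(): hands the job in; it is judged then, once.
The state is a dict: "time": time; "joint_pos": joint angles; "joint_vel": joint speeds; "joint_efforts": joint torques, N m; "tool_pos": TCP position; "tool_rot": TCP orientation; "contact_force": force on the tool from outside, world axes, zero at the start; "ft_torque": the same for the moment, N m; "gripper_width": opening from 0.0 (shut) to 1.0 (fully open); "grasp_force": force on a finger pad.
Only numpy, scipy, OpenCV 4.12 (cv2) and the standard library are available. Lean on these libraries where they do the work, as an engineer would, in place of code of your own. Each camera call takes 0.05 s, during which the arm holds its last target. There are 200 camera calls.

## Working session

There is one attempt and no reset: what is moved stays moved. The work goes in short steps, Python scripts to look and compute and a tool call to move; the robot and the scene stay as the last step left them, time stands still between calls to the robot, and variables do not carry over. Pictures are saved under pics/ and viewed, at most 10 in all, crops included, and the job is handed in when it is done.

Besides the shell and the picture viewer there is one more tool, called after "Emit:" as a command line: name --argument value ..., lists and objects as JSON in quotes. move_arm: Moves the arm, as the interface text tells. Shift numbers are shares of 0.6 m and turn numbers shares of 6 degrees, none past 1 either way. Its arguments: {"type":"object","properties":{"targets":{"type":"array"}},"required":["targets"]}

```bash
mkdir -p pics
cat > h.py <<'E'
import numpy as np, cv2
from plant import state, grab_frame, get_calibration, job
def K(c):
    f=200/np.tan(np.radians(c["vertical_fov"])/2)
    return np.array([[f,0,c["cx"]],[0,f,c["cy"]],[0,0,1.]])
def ray(c,p):
    u=cv2.undistortPoints(np.array([[p]],float),K(c),np.array(c["dist_coeffs"],float))[0,0]
    R=np.array(c["R"]);t=np.array(c["t"])
    return -R.T@t, R.T@np.array([u[0],u[1],1.])
def onz(c,p,z):
    o,d=ray(c,p); return o+d*(z-o[2])/d[2]
def proj(c,X):
    R=np.array(c["R"]);r,_=cv2.Rodrigues(R)
    return cv2.projectPoints(np.array(X,float).reshape(-1,1,3),r,np.array(c["t"],float),K(c),np.array(c["dist_coeffs"],float))[0][:,0]
E
python3 - <<'E'
from h import *
s=state(); print(s)
for n in("side","top"):
    im=grab_frame(n); cv2.imwrite(f"pics/{n}0.png",im[:,:,::-1]); c=get_calibration(n)
    print(n,c["vertical_fov"],-np.array(c["R"]).T@c["t"], np.array(c["R"]).round(2).tolist(),c["dist_coeffs"])
E
```

```text
{'time': 0.0, 'joint_pos': array([ 1.21797098e+00,  5.33618465e-02,  1.61433454e+00, -2.36323049e-05,
        1.47599509e+00, -1.18998296e-01]), 'joint_vel': array([-0.00068334, -0.00030873,  0.00115364, -0.00080691,  0.00124436,
        0.0003432 ]), 'joint_efforts': array([ 2.24992524e-03, -3.93689382e+01, -3.70176494e+01, -1.85762019e-05,
        7.17053306e-03,  8.78802780e-06]), 'tool_pos': array([0.14460925, 0.60742271, 0.24873567]), 'tool_rot': array([-2.33843301e-04,  1.16646175e-01,  9.93172980e-01, -1.02309715e-03]), 'contact_force': array([-0.39916793,  0.18188411, -0.39066961]), 'ft_torque': array([ 0.03922769, -0.03642617,  0.02118298]), 'grasp_force': 0.0, 'gripper_width': 1.0030122589809076}
side 55.07421958418201 [-0.03799665 -0.53667348  0.80142446] [[0.67, -0.74, -0.01], [-0.48, -0.43, -0.76], [0.56, 0.52, -0.64]] [-0.01484742  0.          0.          0.          0.        ]
top 47.63131127528437 [ 0.30262314 -0.01398482  1.34765912] [[-0.02, -1.0, -0.03], [-0.98, 0.02, -0.18], [0.18, 0.02, -0.98]] [-0.07478031  0.          0.          0.          0.        ]
```

View pics/side0.png

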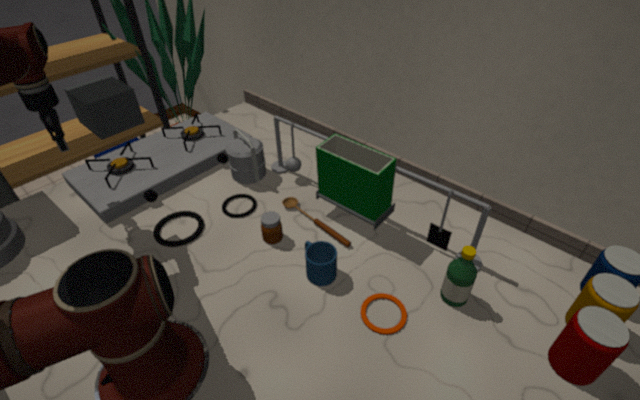

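View pics/top0.png

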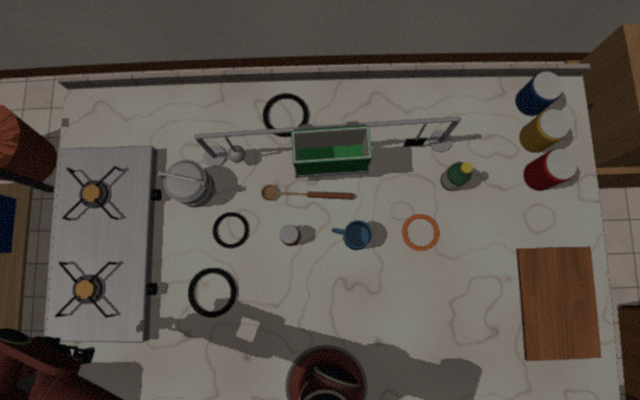

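The side view shows the green bin at about (355,180), with the rail behind it. In the top view, black rings are at (231,230), (213,292) and (287,114). The first looks the same size as the orange ring at (420,232). The bin mouth is near (332,148).

Run:
```python
from h import *
im=cv2.imread("pics/top0.png"); c=get_calibration("top")
g=im.max(2)
for (u,v) in [(231,230),(213,292),(287,114)]:
    m=np.zeros_like(g); r=32; m[v-r:v+r,u-r:u+r]=(g[v-r:v+r,u-r:u+r]<50)*255
    cs=max(cv2.findContours(m,cv2.RETR_EXTERNAL,cv2.CHAIN_APPROX_NONE)[0],key=len)[:,0]
    P=np.array([onz(c,p,0.004)[:2] for p in cs]); (x,y),rad=cv2.minEnclosingCircle(P.astype(np.float32)); print(u,v,x,y,2*rad)
for n,p,z in [("orange",(420,232),.004),("jar",(290,235),.08),("mug",(357,235),.085),("spoonL",(271,192),.01),("spoonR",(354,196),.01),("tiffin",(190,180),.16),("railL",(197,136),.2),("railR",(459,120),.2),("oilcap",(466,169),.17)]:
    print(n,onz(c,p,z).round(3))
cv2.imwrite("pics/bin0.png",cv2.resize(im[110:190,270:390],None,fx=6,fy=6,interpolation=cv2.INTER_CUBIC))
```

```text
231 230 0.4543731212615967 0.277962863445282 0.10784795880317688
213 292 0.27035731077194214 0.3296719789505005 0.14531400799751282
287 114 0.8149322867393494 0.11154588311910629 0.1428336352109909
orange [ 0.437 -0.287  0.004]
jar [0.428 0.093 0.08 ]
mug [ 0.424 -0.095  0.085]
spoonL [0.566 0.155 0.01 ]
spoonR [ 0.549 -0.094  0.01 ]
tiffin [0.575 0.358 0.16 ]
railL [0.686 0.331 0.2  ]
railR [ 0.713 -0.369  0.2  ]
oilcap [ 0.586 -0.387  0.17 ]
```

View pics/bin0.png

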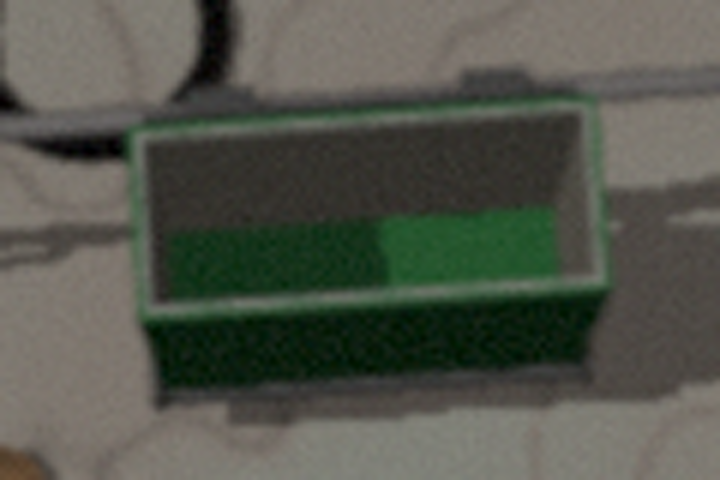

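The crop shows the outer rim corners at (130,132), (595,97), (608,285) and (147,318), in 6x pixels.

Run:
```python
from h import *
c=get_calibration("top")
P=[]
for p in [(130,132),(595,97),(608,285),(147,318)]:
    P.append(onz(c,((p[0]+.5)/6-.5+270,(p[1]+.5)/6-.5+110),0.24)); 
P=np.array(P);print(P.round(3))
print("w",np.linalg.norm(P[0]-P[1]),np.linalg.norm(P[3]-P[2]),"d",np.linalg.norm(P[0]-P[3]),np.linalg.norm(P[1]-P[2]))
print("ctr",P.mean(0)); d=P[0]+P[3]-P[1]-P[2]; print("yaw",np.degrees(np.arctan2(-d[0],d[1])))
from scipy.spatial.transform import Rotation as R
s=state();q=s["tool_rot"]; print(R.from_quat(q[[1,2,3,0]]).as_matrix().round(3))
```

```text
[[ 0.678  0.075  0.24 ]
 [ 0.688 -0.124  0.24 ]
 [ 0.605 -0.126  0.24 ]
 [ 0.595  0.068  0.24 ]]
w 0.19902313354762477 0.1944296687763556 d 0.08248924919579761 0.08311210459378505
ctr [ 0.6415857  -0.02707247  0.24      ]
yaw 3.01159107219852
[[-0.973  0.232 -0.001]
 [ 0.232  0.973 -0.002]
 [ 0.    -0.002 -1.   ]]
```

Emit:
move_arm --targets '[[[0,0,0,-0.045,-0.91],[0,0,0,-0.045,-0.91],[0,0,0,-0.045,-0.9],[0,-0.038,-0.055,0,0],[0,-0.038,-0.055,0,0]]]'

```text
time: 0.52
tool_pos: [0.1936, 0.5451, 0.3332]
tool_rot: [0.001, -0.027, 1.0, 0.002]
contact_force: [0.3, 0.3, 0.2]
gripper_width: 0.3
grasp_force: 0.0
```

Emit:
move_arm --targets '[[[0,-0.038,-0.055,0,0],[0,-0.038,-0.055,0,0],[0,-0.038,-0.055,0,0],[0,-0.038,-0.055,0,0],[0,-0.038,-0.055,0,0]]]'

```text
time: 0.93
tool_pos: [0.3165, 0.3836, 0.3305]
tool_rot: [-0.0, -0.026, 1.0, -0.0]
contact_force: [0.8, 0.2, -0.4]
gripper_width: 0.001
grasp_force: 0.0
```

Emit:
move_arm --targets '[[[0,-0.038,-0.055,0,0],[0,-0.038,-0.055,0,0],[0,-0.038,-0.055,0,0],[0,-0.038,-0.055,0,0],[0,-0.038,-0.055,0,0]]]'

```text
time: 1.35
tool_pos: [0.4388, 0.2246, 0.3307]
tool_rot: [-0.0, -0.026, 1.0, 0.0]
contact_force: [0.7, 1.0, -1.3]
gripper_width: 0.002
grasp_force: 0.0
```

Emit:
move_arm --targets '[[[0,-0.038,-0.055,0,0],[0,-0.038,-0.055,0,0],[0,-0.038,-0.055,0,0],[0,-0.038,-0.055,0,0],[0,-0.038,-0.055,0,0]]]'

```text
time: 1.77
tool_pos: [0.5612, 0.0656, 0.3304]
tool_rot: [-0.0, -0.025, 1.0, 0.0]
contact_force: [-0.2, 0.5, 0.7]
gripper_width: 0.003
grasp_force: 0.0
```

Emit:
move_arm --targets '[[[0,-0.038,-0.04,0,0],[0,-0.038,-0.03,0,0],[0,0,0,0,0],[0,0,0,0,0]]]'

```text
time: 2.1
tool_pos: [0.6084, 0.0269, 0.3296]
tool_rot: [-0.001, -0.025, 1.0, 0.0]
contact_force: [-0.4, -0.2, -0.0]
gripper_width: 0.002
grasp_force: 0.0
```

Run:
```python
from h import *
s=state();print(s["tool_pos"],s["contact_force"])
c=get_calibration("side");im=grab_frame("side")
t=s["tool_pos"]
print("TCP, 19mm tip, 32mm tip px",proj(c,[t,t-[0,0,.019],t-[0,0,.032]]))
w=grab_frame("wrist")
a=cv2.resize(im[60:240,260:440],(600,600))[:, :, ::-1]
cv2.imwrite("pics/a1.png",cv2.resize(np.hstack([cv2.resize(im[80:240,270:430],(400,400)),w[:,120:520]]),None,fx=1,fy=1)[:,:,::-1])
```

```text
[0.60841916 0.0269149  0.32960408] [-0.41955513 -0.15313875 -0.04778627]
TCP, 19mm tip, 32mm tip px [[332.07798978 120.59509495]
 [332.06303811 127.28344141]
 [332.05298578 131.76454115]]
```

View pics/a1.png

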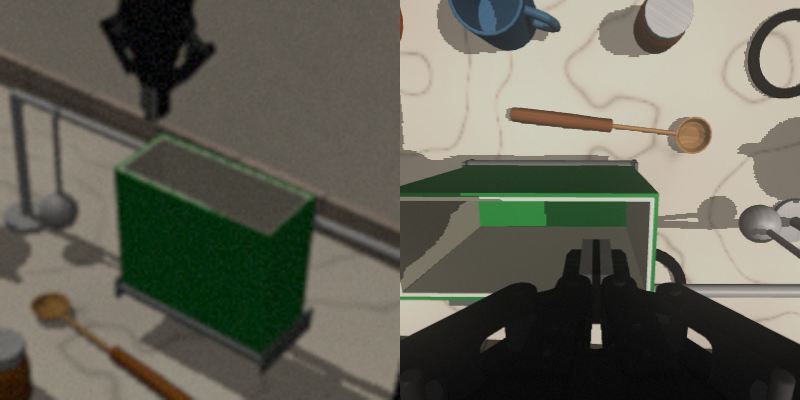

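The wrist and side views show the shut fingertips above the bin. The side tip at about (331,127) matches the 19 mm offset, and the front rim corner sits at wrist pixel (376,193).

Emit:
move_arm --targets '[[[0,-0.026,-0.047,0,0],[0,-0.026,-0.047,0,0],[0,0,0,0,0],[0,0,0,0,0]]]'

```text
time: 2.53
tool_pos: [0.6418, -0.0266, 0.331]
tool_rot: [-0.0, -0.025, 1.0, 0.0]
contact_force: [-0.6, 0.7, 0.8]
gripper_width: -0.002
grasp_force: 0.0
```

Run:
```python
from h import *
s=state();print(s["tool_pos"],s["contact_force"])
c=get_calibration("wrist");w=grab_frame("wrist")
h=cv2.cvtColor(w,cv2.COLOR_RGB2HSV)
g=((h[...,0]>45)&(h[...,0]<85)&(h[...,1]>120))
# predicted rim corners (outer)
P=np.array([[.678,.075,.24],[.688,-.124,.24],[.605,-.126,.24],[.595,.068,.24]])
print(proj(c,P).round(0))
cv2.imwrite("pics/w2.png",w[:,:,::-1])
for u in(200,300,400,450,500): 
    v=np.where(g[:,u])[0]; print(u,v.min() if len(v) else None,v.max() if len(v) else None)
```

```text
[ 0.64182389 -0.02659074  0.33095383] [-0.6140347   0.70715399  0.75233952]
[[446. 263.]
 [186. 262.]
 [175. 154.]
 [456. 154.]]
200 148 261
300 148 202
400 149 262
450 149 255
500 None None
```

View pics/w2.png

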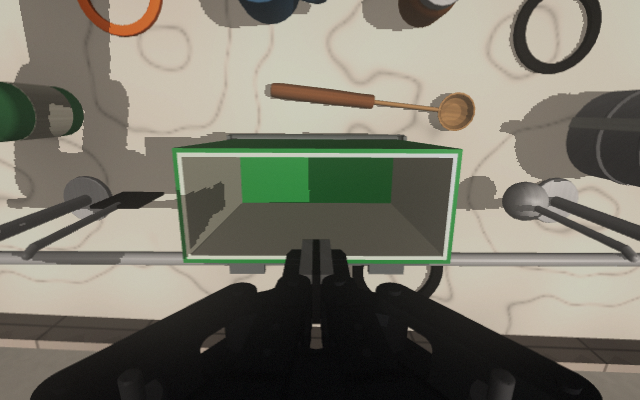

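The wrist view shows the mouth centred under the tool: outer corners at (175,150), (461,150), (452,262) and (186,262) match the prediction. I'll lower the fingertips in.

Emit:
move_arm --targets '[[[0,0,0,0.055,0],[0,0,0,0.055,0],[0,0,0,0.05,0],[0,0,0,0,0],[0,0,0,0,0]]]'

```text
time: 3.0
tool_pos: [0.6405, -0.0253, 0.2334]
tool_rot: [-0.002, -0.026, 1.0, 0.001]
contact_force: [0.9, -0.6, 0.7]
gripper_width: 0.002
grasp_force: 0.0
```

Emit:
move_arm --targets '[[[0,0.012,0,0,0],[0,0.012,0,0,0],[0,0.008,0,0,0],[0,0.008,0,0,0],[0,0.008,0,0,0]]]'

```text
time: 3.42
tool_pos: [0.6134, -0.0285, 0.2366]
tool_rot: [0.001, -0.025, 1.0, -0.0]
contact_force: [3.2, -0.0, 0.4]
gripper_width: 0.006
grasp_force: 1.0
```

Emit:
move_arm --targets '[[[0,0.008,0,0.002,0],[0,0.008,0,0.002,0],[0,0.008,0,0.002,0],[0,0.008,0,0.002,0],[0,0.008,0,0.002,0]]]'

```text
time: 3.83
tool_pos: [0.5891, -0.0297, 0.229]
tool_rot: [0.0, -0.025, 1.0, -0.0]
contact_force: [1.0, -0.0, 1.6]
gripper_width: 0.002
grasp_force: 1.0
```

Emit:
move_arm --targets '[[[0,0.007,0,0.001,0],[0,0.007,0,0.001,0],[0,0.007,0,0.001,0],[0,0.007,0,0.001,0],[0,0.007,0,0.001,0]]]'

```text
time: 4.25
tool_pos: [0.5679, -0.0306, 0.2255]
tool_rot: [-0.0, -0.026, 1.0, 0.0]
contact_force: [2.4, 0.0, -1.1]
gripper_width: 0.003
grasp_force: 0.8
```

Approaching the stop, so I'll take smaller steps.

Emit:
move_arm --targets '[[[0,0.004,0,0,0],[0,0.004,0,0,0],[0,0.004,0,0,0]]]'

```text
time: 4.5
tool_pos: [0.5611, -0.031, 0.2261]
tool_rot: [0.0, -0.026, 1.0, 0.0]
contact_force: [1.6, -0.0, 0.7]
gripper_width: 0.0
grasp_force: 0.8
```

Emit:
move_arm --targets '[[[0,0.003,0,0,0],[0,0.002,0,0,0]]]'

```text
time: 4.67
tool_pos: [0.5588, -0.0312, 0.2262]
tool_rot: [0.001, -0.026, 1.0, -0.0]
contact_force: [5.2, 0.9, -1.7]
gripper_width: 0.002
grasp_force: 2.4
```

Run:
```python
from h import *
s=state();print(s["tool_pos"],s["contact_force"],s["grasp_force"])
im=grab_frame("side");w=grab_frame("wrist")
cv2.imwrite("pics/a3.png",np.hstack([cv2.resize(im[80:240,270:430],(400,400)),w[:,120:520]])[:,:,::-1])
```

```text
[ 0.55876792 -0.03115498  0.2262419 ] [ 5.22855049  0.92183109 -1.70437385] 2.399030327796936
```

View pics/a3.png

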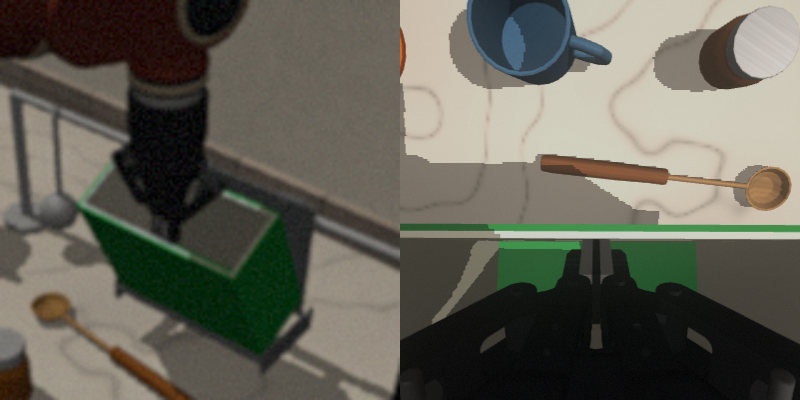

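The bin is well tilted, with its front rim at wrist row 230, and the force has started to rise. I'll press a little more to confirm the stop.

Emit:
move_arm --targets '[[[0,0.002,0,0,0],[0,0.002,0,0,0]]]'

```text
time: 4.93
tool_pos: [0.5582, -0.0312, 0.2268]
tool_rot: [0.004, -0.026, 1.0, -0.0]
contact_force: [12.7, 1.0, -2.6]
gripper_width: 0.004
grasp_force: 5.3
```

At the stop: the force rose to 12.7 N with no further motion. Backing off and lifting out.

Emit:
move_arm --targets '[[[0,-0.008,0,0,0],[0,-0.008,0,-0.01,0],[0,0,0,-0.05,0],[0,0,0,-0.06,0],[0,0,0,-0.06,0]]]'

```text
time: 5.35
tool_pos: [0.5645, -0.0307, 0.3341]
tool_rot: [-0.003, -0.025, 1.0, 0.0]
contact_force: [1.5, 0.4, 0.7]
gripper_width: -0.001
grasp_force: 0.0
```

Emit:
move_arm --targets '[[[0,0.018,0.058,0,0],[0,0.018,0.058,0,0],[0,0.018,0.058,0,0],[0,0.018,0.058,0,0],[0,0.018,0.058,0,0]]]'

```text
time: 5.77
tool_pos: [0.5016, 0.1414, 0.3343]
tool_rot: [-0.001, -0.025, 1.0, -0.0]
contact_force: [0.2, 0.6, -1.0]
gripper_width: 0.003
grasp_force: 0.0
```

Emit:
move_arm --targets '[[[0,0.018,0.058,0,0],[0,0.018,0.058,0,0],[0,0.018,0.058,0,0],[0,0.018,0.058,0,0],[0,0,0,0,0]]]'

```text
time: 6.18
tool_pos: [0.4498, 0.2814, 0.3342]
tool_rot: [-0.001, -0.029, 1.0, 0.001]
contact_force: [-0.6, -0.3, -0.5]
gripper_width: 0.003
grasp_force: 0.0
```

Run:
```python
from h import *
s=state();t=s["tool_pos"];print(t,s["contact_force"])
c=get_calibration("wrist");w=grab_frame("wrist")
print(proj(c,[[.454,.278,.008],[t[0],t[1],0.0]]))
im=grab_frame("top");c=get_calibration("top")
cv2.imwrite("pics/bin4.png",cv2.resize(im[110:190,270:390],None,fx=6,fy=6,interpolation=cv2.INTER_CUBIC)[:,:,::-1])
cv2.imwrite("pics/a4.png",np.hstack([cv2.resize(im[105:205,270:370],(400,400)),w[:,120:520]])[:,:,::-1])
```

```text
[0.44980509 0.28140649 0.33416454] [-0.55861852 -0.28938164 -0.4606216 ]
[[313.17157262 164.17807996]
 [315.66675199 160.61576802]]
```

View pics/a4.png

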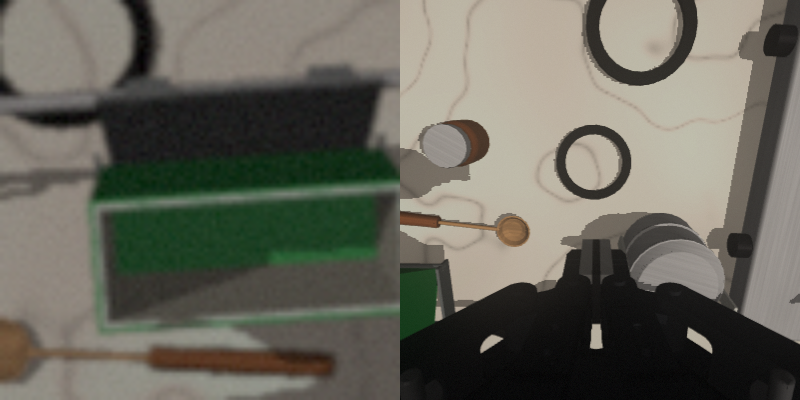

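View pics/bin4.png

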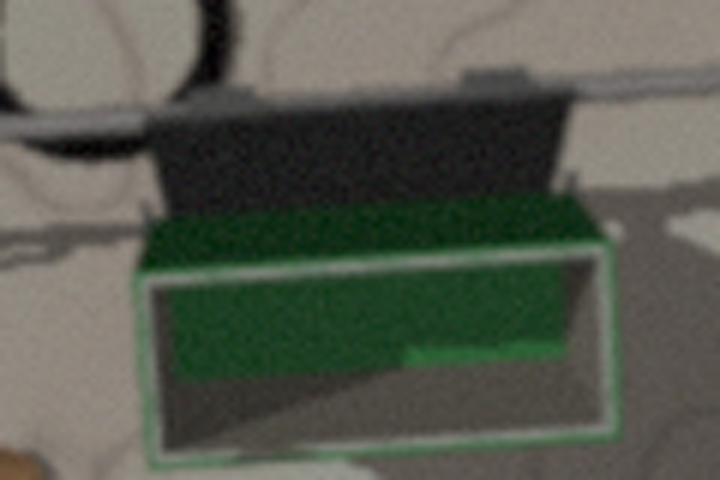

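The black gasket is centred under the tool at wrist pixel (314,161), and the top view shows the bin standing open. Descending over the gasket.

Emit:
move_arm --targets '[[[0,-0.006,0,0.05,0],[0,0,0,0.06,0],[0,0,0,0.06,0],[0,0,0,0.06,0],[0,0,0,0.06,0]]]'

```text
time: 6.7
tool_pos: [0.4566, 0.2755, 0.1586]
tool_rot: [-0.0, -0.024, 1.0, -0.0]
contact_force: [0.3, -0.0, -0.3]
gripper_width: -0.002
grasp_force: 0.0
```

Emit:
move_arm --targets '[[[0,0,0,0.06,0],[0,0,0,0.05,0],[0,0,0,0,0],[0,0,0,0,0],[0,0,0,0,0]]]'

```text
time: 7.12
tool_pos: [0.4577, 0.2769, 0.0961]
tool_rot: [0.001, -0.025, 1.0, 0.0]
contact_force: [-0.4, -0.3, -0.2]
gripper_width: -0.003
grasp_force: 0.0
```

Emit:
move_arm --targets '[[[0,0,0,0,0],[0,0,0,0,0],[0,0,0,0,0],[0,0,0,0,0],[0,0,0,0,0]]]'

```text
time: 7.53
tool_pos: [0.4564, 0.2774, 0.0948]
tool_rot: [0.001, -0.026, 1.0, 0.0]
contact_force: [-0.5, -0.5, 0.5]
gripper_width: 0.002
grasp_force: 0.0
```

Emit:
move_arm --targets '[[[0,0,0,0,0],[0,0,0,0,0],[0,0,0,0,0],[0,0,0,0,0],[0,0,0,0,0]]]'

```text
time: 7.95
tool_pos: [0.456, 0.2772, 0.0939]
tool_rot: [-0.0, -0.026, 1.0, -0.0]
contact_force: [-0.8, -0.8, -1.0]
gripper_width: -0.001
grasp_force: 0.0
```

Emit:
move_arm --targets '[[[0,0,0,0,0],[0,0,0,0,0],[0,0,0,0,0],[0,0,0,0,0],[0,0,0,0,0]]]'

```text
time: 8.37
tool_pos: [0.4561, 0.2772, 0.094]
tool_rot: [-0.0, -0.026, 1.0, 0.0]
contact_force: [0.7, -0.1, -0.3]
gripper_width: 0.006
grasp_force: 0.0
```

Emit:
move_arm --targets '[[[0,0,0,0,0],[0,0,0,0,0],[0,0,0,0,0],[0,0,0,0,0],[0,0,0,0,0]]]'

```text
time: 8.78
tool_pos: [0.4561, 0.2772, 0.094]
tool_rot: [0.0, -0.025, 1.0, -0.0]
contact_force: [-1.1, 0.6, -0.6]
gripper_width: -0.002
grasp_force: 0.0
```

Emit:
move_arm --targets '[[[0,0,0,0,0],[0,0,0,0,0],[0,0,0,0,0],[0,0,0,0,0],[0,0,0,0,0]]]'

```text
time: 9.2
tool_pos: [0.4561, 0.2772, 0.094]
tool_rot: [-0.0, -0.026, 1.0, -0.0]
contact_force: [-0.9, -0.2, 0.3]
gripper_width: -0.0
grasp_force: 0.0
```

Run:
```python
from h import *
s=state();print(s["time"],s["tool_pos"])
c=get_calibration("top")
P=[]
for p,z in [((137,272),.26),((612,240),.26),((617,438),.225),((152,468),.225)]:
    P.append(onz(c,((p[0]+.5)/6-.5+270,(p[1]+.5)/6-.5+110),z))
P=np.array(P);print(P.round(3),P.mean(0), np.linalg.norm(P[0]-P[3]),np.linalg.norm(P[1]-P[2]),np.linalg.norm(P[1]-P[0]),np.linalg.norm(P[2]-P[3]))
```

```text
9.2 [0.45605204 0.27723357 0.09398826]
[[ 0.61   0.07   0.26 ]
 [ 0.619 -0.127  0.26 ]
 [ 0.543 -0.129  0.225]
 [ 0.534  0.067  0.225]] [ 0.57631892 -0.02959587  0.2425    ] 0.08368095178448921 0.08408094386397359 0.1973350691628843 0.19650903251639637
```

The gasket dwell is done. The open mouth measures (0.576, -0.030, 0.2425), and its 84 mm depth agrees with the 0.42 rad tilt. Going to the mouth now.

Emit:
move_arm --targets '[[[0,0,0,0,0],[0,0,0,-0.06,0],[0,0,0,-0.06,0],[0,0,0,-0.06,0],[0,0,0,-0.06,0]]]'

```text
time: 9.62
tool_pos: [0.4557, 0.2771, 0.2394]
tool_rot: [-0.0, -0.026, 1.0, -0.0]
contact_force: [0.5, 0.8, -0.2]
gripper_width: -0.0
grasp_force: 0.0
```

Emit:
move_arm --targets '[[[0,0,0,-0.06,0],[0,0,0,-0.06,0],[0,0,0,-0.04,0],[0,-0.019,-0.058,0,0],[0,-0.02,-0.058,0,0]]]'

```text
time: 10.03
tool_pos: [0.4836, 0.2096, 0.3374]
tool_rot: [0.003, -0.028, 1.0, 0.001]
contact_force: [1.1, 0.5, -0.8]
gripper_width: -0.0
grasp_force: 0.0
```

Emit:
move_arm --targets '[[[0,-0.019,-0.058,0,0],[0,-0.02,-0.058,0,0],[0,-0.019,-0.058,0,0],[0,-0.02,-0.058,0,0],[0,-0.019,-0.058,0,0]]]'

```text
time: 10.45
tool_pos: [0.5503, 0.0364, 0.3341]
tool_rot: [0.0, -0.026, 1.0, 0.0]
contact_force: [1.2, 0.1, -0.3]
gripper_width: 0.002
grasp_force: 0.0
```

Emit:
move_arm --targets '[[[0,-0.02,-0.058,0,0],[0,-0.019,-0.058,0,0],[0,0,0,0,0],[0,0,0,0,0],[0,0,0,0,0]]]'

```text
time: 10.87
tool_pos: [0.5767, -0.03, 0.3338]
tool_rot: [-0.0, -0.025, 1.0, 0.0]
contact_force: [0.0, 0.8, -0.6]
gripper_width: 0.005
grasp_force: 0.0
```

Emit:
move_arm --targets '[[[0,0,0,0.03,0],[0,0,0,0,0],[0,0,0,0,0],[0,0,0,0,0],[0,0,0,0,0]]]'

```text
time: 11.28
tool_pos: [0.577, -0.0296, 0.317]
tool_rot: [0.001, -0.026, 1.0, -0.0]
contact_force: [0.2, 0.8, 1.0]
gripper_width: 0.001
grasp_force: 0.0
```

Emit:
move_arm --targets '[[[0,0,0,0,0],[0,0,0,0,0],[0,0,0,0,0],[0,0,0,0,0],[0,0,0,0,0]]]'

```text
time: 11.7
tool_pos: [0.5769, -0.0302, 0.3161]
tool_rot: [0.0, -0.025, 1.0, -0.0]
contact_force: [-0.4, -0.0, -0.1]
gripper_width: -0.001
grasp_force: 0.0
```

Run:
```python
from h import *
s=state();print(s["time"],s["tool_pos"],s["contact_force"])
a=grab_frame("side")
cv2.imwrite("pics/a5.png",a[:,:,::-1])
```

```text
11.7 [ 0.57693495 -0.03024399  0.31609853] [-0.43301241 -0.02589432 -0.14842596]
```

View pics/a5.png

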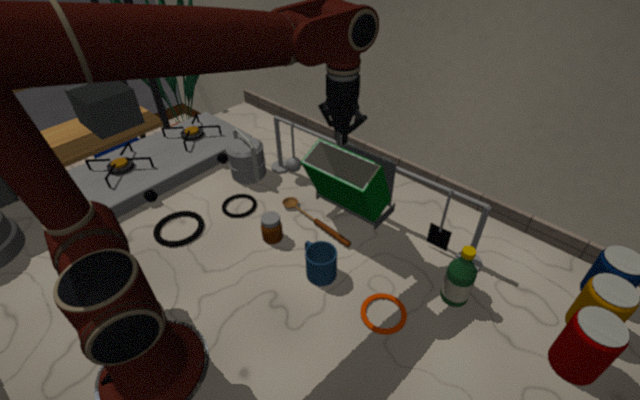

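The side view shows the bin open at about (350,175) and the fingertips above its mouth at (343,140), with everything else where it was.

```bash
python3 -c "
from plant import job
print(job.job_done())"
```

```text
the job is handed in; nothing more can be done
None
```

The job is handed in at about 12 s, with no verdict returned: I pushed the bin out to its stop, pointed at the black gasket ring for two seconds without touching it, and left the tool about 7 cm above the open mouth, with nothing else on the counter visibly moved.

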